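# Exercise and zero the spring tester

### The job

Get the spring tester ready for use: push its sprung orange-knobbed lever all the way down and then let it back up slowly under control to its rest, never letting it snap back. Then take the burnisher out of its block, reach its steel tip down through the hole in the frosted door and press the recessed red zero button fully down. Finish like that, still gripping the burnisher and holding the button down; leave the thumb hook, the anvil and the blue gauge where they are.

Things in the scene. Friction and masses are not known exactly. Their poses are not given: they have to be found in the camera images.
- tester: Spring tester: fixed dark-wood cabinet, 150 (x) x 200 (y) x 75 mm high, its top closed by a level door of frosted pale acrylic that stays shut. Origin at the centre of its underside on the table, z up, its -x side roughly towards the robot. On its top stands a round dial of 60 mm diameter and 11 mm height centred at x +20, y -35 mm. On its -y side a grey bracket (x -10 to +50 mm, y -100 to -118 mm, 100 mm high) carries the lever.
- button_hole (a point): Centre of the mouth of the round black-ringed hole, 20 mm in diameter, in the frosted door, at the level of the door's upper face 75 mm above the table (tester frame x +20, y +45 mm). It is a vertical well 20 mm wide; the top of the red zero button (18 mm diameter, centred in the well) lies 22 mm below this point.
- zero_button (a joint): Travel of the red sprung button in m: 0 up, 0.006 fully down (straight down). It starts to move at about 1.2 N and is fully down at 3.6 N, against a hard stop. It springs up when released.
- lever (a joint): Lever angle in rad: 0 at rest (arm rising 25 degrees above level towards the tester's -x), 0.70 fully down at its stop (arm 15 degrees below level). The spring pushes it back up: about 2.5 N at the knob at the start, 7 N at the bottom; let go, it snaps back.
- lever_pivot (a point): Centre of the lever's hinge: fixed on the tester at x +20, y -130, z +85 mm of its frame; the hinge axis is the tester's y. The arm (8 mm wide, 14 mm deep) runs from here towards the tester's -x.
- lever_knob (a point): Centre of the orange ball knob, 32 mm in diameter, at the free end of the lever, 150 mm from the pivot. It is 148 mm above the table at rest, 46 mm when fully down, and clear of the cabinet by about 25 mm or more.
- holder: Fixed light-wood block 50 x 50 x 60 mm high with a vertical 11 mm hole in its middle, in which the burnisher stands. Origin at the centre of its underside.
- burnisher: Horn-handled burnisher, 145 mm long overall, 50 to 95 g, loose, standing upright, tip down, in the block. Origin at the tip, z along the tool to the handle. From the tip: steel shaft 7 mm in diameter up to 55 mm, brass collar 25 mm in diameter from 55 to 62 mm (it rests on the block's top), round dark horn handle 22 mm in diameter from 62 to 145 mm.
- burnisher_handle (a point): Point to grip: on the axis of the burnisher, 105 mm above its tip, about the middle of the horn handle; 110 mm above the table while the burnisher stands in its block.
- burnisher_tip (a point): Rounded lower end of the burnisher's steel shaft (5 mm above the table while in the block).
- thumb_hook: Gold-lacquered thumb hook, loose, 30 x 18 x 32 mm; origin at the centre of its underside. Leave alone.
- spring_anvil: Stepped steel spring anvil, loose, 50 x 40 x 40 mm; origin at the centre of its underside. Leave alone.
- cup_gauge: Blue plastic key-cup gauge, a stepped cone, loose, 56 mm in diameter, 40 mm high; origin at the centre of its underside. Leave alone.
Mind the look-alikes: they are no part of the job. What is meant by the burnisher is not pink, and is the larger of those in its own colour.

How it is judged:
By the outcome, as a careful person would: the job done as asked, in the order asked, and still so for the second after the job is handed in, while the arm keeps its last pose, push and grip.
It also fails if it takes over 56 s, if anything falls off the work surface, if the arm or the gripper's body presses on something with over 40 N, if the wrist force passes 120 N, or if a joint passes its speed limit or range.

### The arm

A 7-joint arm with a two-finger parallel gripper is mounted at the origin on the work surface. World frame = base frame: x ahead of the robot, y to its left, z up, the work surface at z = 0. Lengths are in m, angles in rad, forces in N, time in s.
With the tool pointing down it reaches from about 0.425 to 0.925 m from the base axis. Payload 6.8 kg.
Tool frame: the origin (TCP) lies on the front face of the gripper's body, between the roots of the fingers; the fingertips stand 73 mm ahead of it and the grasp point (between the pads) lies 54 mm ahead of it (env.nose_length is the distance from the TCP to the fingertips, in m); z points along the fingers, y is the line along which they close (so a half turn about z gives the same grasp; the last joint's range is limited). The gripper opens to 85 mm and grips with 20 to 120 N. Pads are 22 mm wide; open, the fingers measure 114 mm over their backs; the gripper's body (76 mm by 85 mm) begins 54 mm behind the grasp point. The pads swing forward as they close: fully open they stand 13 mm farther back than shut.
Start: joints at [-1.257, 0.477, 0.022, 1.555, -0.011, 1.109, -0.083], TCP at [0.276, 0.616, 0.304] pointing down, gripper open.
Joint ranges: [-2.96, 2.96], [-0.34, 2.1], [-1.41, 1.46], [0.24, 2.44], [-1.37, 4.51], [0.17, 1.92], [-2.96, 2.96]. Speed limits (rad/s): [2.39, 2.39, 3.14, 3.14, 3.14, 3.14, 3.14].

### API

Orientations are given as a unit quaternion [w, x, y, z].
In Python, from cell import env, kin, camera, calibration, job gives the robot as it stands. The module is installed in compiled form; this text tells all that it offers. Calls block until the motion is done:
- env.reach(position, orientation): joint-space move of the TCP to a pose.
- env.movel(position, velocity=0.15, rot=None, stop_force=None): straight line of the TCP; rot=None keeps the orientation; velocity is the mean speed in m/s. With stop_force (N) it stops when the force on the tool has changed by that much, and returns True; else False.
- env.goto_joints(angles): joint-space move.
- env.grip(opening, f_grip=None): finger opening in m; f_grip is the grip in N (None keeps the last); returns when the fingers have stopped.
- env.dwell(seconds).
- kin.inverse_kinematics(position, orientation): joint angles nearest the present ones, or None.
- env.get_state(): the state.
- camera(name): name is "scene" or "top" or "wrist"; returns (picture, depth): 384x512x3 uint8, blue, green, red; 384x512 float32, m along the optical axis (not along the pixel's ray), 0 where there is no reading.
- calibration(name): a dict with "fx", "fy", "cx", "cy" (pixels), "rvec" (rotation vector, rad) and "tvec" (3), from world to camera coordinates, as OpenCV has them. Camera axes: x right, y down, z forward; pixel columns grow to the right and rows downward; lengths in m; the calibration is good to about 2 mm. A picture is of the moment at which its call begins: read the wrist's pose just before it. calibration takes no time and is no camera call; for the wrist camera it gives the pose at the moment of the call.
A pose or a line that the arm cannot do raises env.PlanningError and nothing moves.
- job.job_done(): hands the job in; it is judged then, once.
The state is a dict: "time": time; "qpos": joint angles; "joint_velocities": joint speeds; "joint_torque": joint torques, N m; "tcp_pos": TCP position; "orientation": TCP orientation; "force": force on the tool from outside, world axes, zero at the start; "torque": the same for the moment, N m; "opening": finger opening in m; "gripper_force": force on a finger pad.
Only numpy, scipy, OpenCV 4.12 (cv2) and the standard library are available. Lean on these libraries where they do the work, as an engineer would, in place of code of your own. Each camera call takes 0.05 s, during which the arm holds its last target. There are 200 camera calls.

## Working session

There is one attempt and no reset: what is moved stays moved. The work goes in short steps, each a Python script; the robot and the scene stay as the last script left them, time stands still between calls to the robot, and variables do not carry over. Pictures are saved under pics/ and viewed, at most 10 in all, crops included, and the job is handed in when it is done.

```bash
mkdir -p pics; cat > h.py <<'E'
import numpy as np, cv2
from cell import env, kin, camera, calibration, job
def cal(n):
    c=calibration(n); R=cv2.Rodrigues(np.array(c["rvec"],float))[0]; t=np.array(c["tvec"],float).ravel()
    return c,R,t
def cloud(n,d,C=None):
    c,R,t=C or cal(n); v,u=np.mgrid[:384,:512]
    P=np.stack([(u-c["cx"])/c["fx"]*d,(v-c["cy"])/c["fy"]*d,d],-1)
    return (P-t)@R
def ray(n,u,v,z,C=None):
    c,R,t=C or cal(n); o=-R.T@t
    k=R.T@np.array([(u-c["cx"])/c["fx"],(v-c["cy"])/c["fy"],1.]); return o+k*(z-o[2])/k[2]
E
python3 - <<'E'
from h import *
for n in("scene","top"):
    C=cal(n);p,d=camera(n); cv2.imwrite(f"pics/{n}.png",p); np.savez(f"{n}.npz",p=p,d=d,X=cloud(n,d,C)); print(n,-C[1].T@C[2],C[0]["fx"],C[0]["cx"],C[0]["cy"])
print(env.get_state())
E
```

```text
scene [1.18438017 0.46818062 0.77632803] 404.8719907430801 251.91005776422324 189.70172846512395
top [ 0.46142126 -0.0107165   1.14373089] 434.2975908115964 250.5994071790782 193.05758046492772
{'time': 0.1, 'qpos': array([-1.25710681,  0.47774957,  0.02234514,  1.55631716, -0.01147158,
        1.10930636, -0.08310402]), 'joint_velocities': array([-0.00072789, -0.00205399, -0.00109319, -0.00356099,  0.00107768,
       -0.00052694,  0.00076493]), 'joint_torque': array([ 5.84346300e-03, -5.97763002e+01,  1.61450800e+00, -2.81957245e+01,
        1.28842590e-02,  4.98247478e-03, -1.40730981e-05]), 'tcp_pos': array([0.27618519, 0.61547301, 0.30301631]), 'orientation': array([-1.00220884e-04,  2.09321725e-01,  9.77846477e-01, -8.19989742e-04]), 'force': array([ 0.56830167,  0.52747716, -0.21817084]), 'torque': array([-0.01251424, -0.01052103, -0.05198195]), 'gripper_force': 0.0, 'opening': 0.08511682735293231}
```

View pics/scene.png

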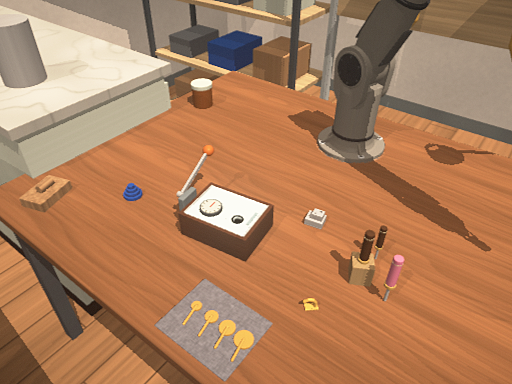

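View pics/top.png

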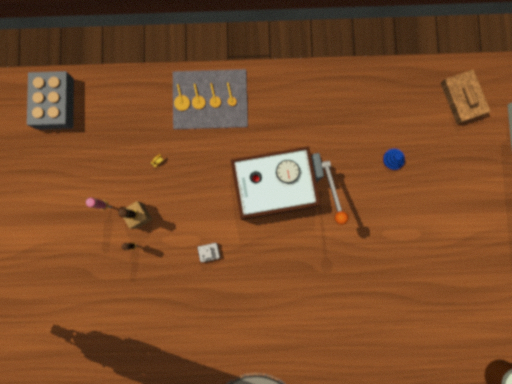

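The scene shows the cabinet at scene (228,218) / top (277,183), with the orange knob at scene (208,150) / top (342,217). The hole is at top (256,177), next to the dial.

There are three burnisher candidates:
- Large dark one in the wooden block: scene (367,245) / top (127,212).
- Small dark one: scene (381,237) / top (129,246).
- Pink one: scene (395,268) / top (91,203).

The large dark one in the light-wood block fits, because it isn't pink and is the larger of the two dark ones.

```bash
python3 - <<'E'
from h import *
T=np.load("top.npz");S=np.load("scene.npz")
p,X=T["p"],T["X"];hsv=cv2.cvtColor(p,cv2.COLOR_BGR2HSV)
# door: height near 75mm and in window
z=X[...,2]
win=np.zeros(z.shape,bool);win[140:225,228:325]=1
m=(win&(abs(z-0.075)<.012)).astype(np.uint8)
pts=X[m>0]; print("zmed",np.median(pts[:,2]))
w=(win&(hsv[...,2]>150)&(hsv[...,1]<70)).astype(np.uint8)
w=cv2.morphologyEx(w,cv2.MORPH_CLOSE,np.ones((15,15)))
c=max(cv2.findContours(w,0,1)[0],key=cv2.contourArea); r=cv2.minAreaRect(c); b=cv2.boxPoints(r)
B=np.array([ray("top",*q,.075) for q in b]);print("door",r,B.round(4).tolist(),B.mean(0)); 
for i in range(2):
    e=B[i+1]-B[i];print(np.linalg.norm(e),np.degrees(np.arctan2(e[1],e[0])))
print("hole",ray("top",256,177,.075))
for nm,D in(("top",T),("scene",S)):
    h=cv2.cvtColor(D["p"],cv2.COLOR_BGR2HSV);o=((h[...,0]>5)&(h[...,0]<14)&(h[...,1]>215)&(h[...,2]>200)).astype(np.uint8)
    n,l,s,ce=cv2.connectedComponentsWithStats(o)
    for i in range(1,n):
        if s[i,4]>25:print(nm,"knob",s[i],ce[i],ray(nm,*ce[i],.148),np.median(D["X"][l==i],0))
# tall things near the block
Xs=S["X"]
for lo,hi in((.09,.112),(.115,.14),(.054,.064)):
    q=(Xs[...,2]>lo)&(Xs[...,2]<hi);q[:, :335]=0;q[:200]=0;q[310:]=0
    n,l,s,ce=cv2.connectedComponentsWithStats(q.astype(np.uint8))
    for i in range(1,n):
        if s[i,4]>8:print(lo,s[i],np.median(Xs[l==i],0).round(4),np.ptp(Xs[l==i],0).round(3))
q=(z>.135)&(z<.16);n,l,s,ce=cv2.connectedComponentsWithStats(q.astype(np.uint8))
for i in range(1,n):
    if s[i,4]>8:print("toptall",s[i],ce[i],np.median(X[l==i],0))
a=cv2.resize(S["p"][215:310,330:420],None,fx=4,fy=4);b=cv2.resize(p[180:270,75:175],None,fx=4,fy=4)
o=np.zeros((380,780,3),np.uint8);o[:380,:360]=a;o[:360,370:770]=b;cv2.imwrite("pics/crop.png",o)
E
```

```text
zmed 0.07601767692994565
door ((282.2220153808594, 180.52658081054688), (52.687416076660156, 88.66905975341797), 80.13418579101562) [[0.6516, 0.0357, 0.075], [0.6836, -0.1834, 0.075], [0.5529, -0.1998, 0.075], [0.5215, 0.0166, 0.075]] [ 0.60238201 -0.08269825  0.075     ]
0.22144480247005988 -81.70137951336268
0.13172988708212885 -172.85035723377774
hole [ 0.61268277 -0.01792481  0.075     ]
top knob [337 213   8   9  46] [340.7173913  217.02173913] [ 0.50431695 -0.20842452  0.148     ] [ 0.50354594 -0.20556295  0.16291674]
0.09 [379 225   8  11  67] [0.4563 0.2977 0.1041] [0.016 0.016 0.02 ]
0.09 [361 245  11  10  72] [0.5381 0.2934 0.1001] [0.014 0.022 0.022]
0.09 [388 268  12  11  79] [0.5646 0.3686 0.1011] [0.015 0.021 0.022]
0.115 [362 234  12  14  88] [0.538  0.293  0.1275] [0.015 0.022 0.025]
0.115 [390 259  13  13  94] [0.5646 0.3684 0.1283] [0.014 0.022 0.025]
0.054 [376 240   7   6  19] [0.4577 0.2966 0.059 ] [0.01  0.016 0.009]
0.054 [351 251  24  20 290] [0.5384 0.2957 0.0584] [0.067 0.065 0.01 ]
0.054 [384 281  12   9  50] [0.5647 0.3692 0.0589] [0.02  0.025 0.01 ]
toptall [334 197  15  28 121] [338.99173554 212.53719008] [ 0.51378839 -0.20343151  0.15142712]
toptall [ 86 198  10  10  78] [ 90.58974359 202.32051282] [0.5554306  0.36749295 0.14479058]
toptall [118 209  11   9  84] [123.05952381 212.88095238] [0.52780036 0.29044815 0.14969907]
```

View pics/crop.png

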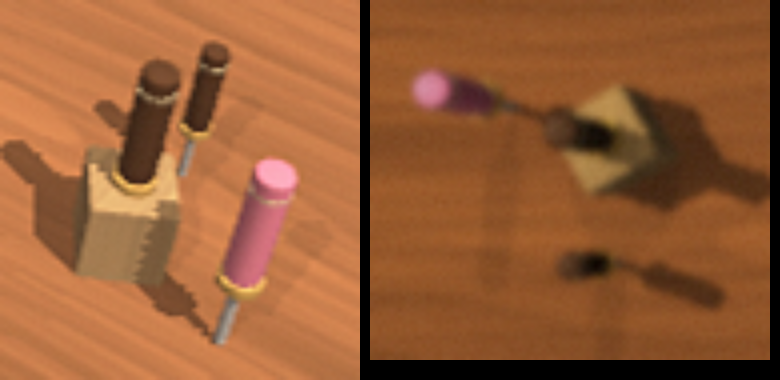

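The crop confirms it: the dark burnisher in the block is larger than the other dark one, which has no block, and the third is pink. Next I'll take a close wrist look over the tester.

```bash
cat >> h.py <<'E'
def down(deg):
    a=np.radians(deg)/2; return [0.,np.cos(a),np.sin(a),0.]
def best(pos,deg):
    q0=np.array(env.get_state()["qpos"]);o=[]
    for d in(deg,deg+180):
        q=kin.inverse_kinematics(pos,down(d))
        if q is not None:o.append((np.abs(np.array(q)-q0).max(),d))
    print(o);return min(o)[1]%360
E
python3 - <<'E'
from h import *
P=[.54,-.09,.36]; d=best(P,8.2)
env.reach(P,down(d))
s=env.get_state();C=cal("wrist");p,dd=camera("wrist");cv2.imwrite("pics/w1.png",p);np.savez("w1.npz",p=p,d=dd,X=cloud("wrist",dd,C),K=np.array([C[0][k] for k in("fx","fy","cx","cy")]),R=C[1],t=C[2])
print(d,s["time"],s["tcp_pos"],s["qpos"],s["force"],-C[1].T@C[2])
E
```

```text
[(np.float64(1.0049416812528098), 8.2), (np.float64(2.0096886124097404), 188.2)]
8.2 2.7667 [ 0.54036227 -0.08886966  0.35982061] [-0.71617992  0.30358561  0.9594574   1.83870832 -0.27282018  1.1397331
 -1.0879197 ] [-0.64771497  0.6812046   0.25421238] [ 0.61728593 -0.07742084  0.43103028]
```

View pics/w1.png

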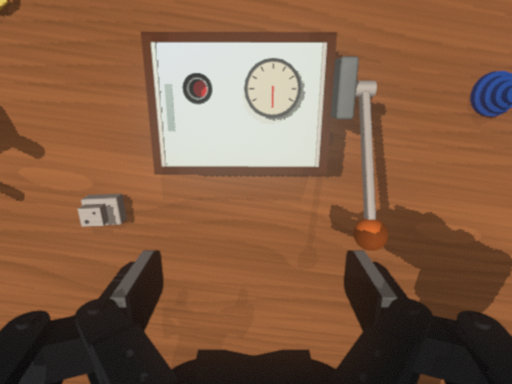

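The wrist view shows the hole with the red button at (197,88), the dial at (273,88), the knob at (371,235) and the hinge at (366,88).

```bash
python3 - <<'E'
from h import *
W=np.load("w1.npz");C=(dict(zip(("fx","fy","cx","cy"),W["K"])),W["R"],W["t"]);p=W["p"]
h=cv2.cvtColor(p,cv2.COLOR_BGR2HSV)
g=(cv2.cvtColor(p,cv2.COLOR_BGR2GRAY)<130).astype(np.uint8);m=np.zeros_like(g);m[65:112,178:216]=g[65:112,178:216]
c=max(cv2.findContours(m,0,1)[0],key=cv2.contourArea);(hu,hv),r=cv2.minEnclosingCircle(c)
H=ray("w",hu,hv,.075,C);D=ray("w",273.5,87.5,.086,C)
print("hole",hu,hv,r,H,"dial",D,np.linalg.norm((H-D)[:2]),"yaw",np.degrees(np.arctan2(*(H-D)[[1,0]]))-90)
o=((h[...,0]<16)&(h[...,1]>190)).astype(np.uint8);o[:205]=0;o[:,:350]=0;o[255:]=0;o[:,392:]=0
c=max(cv2.findContours(o,0,1)[0],key=cv2.contourArea);(ku,kv),r=cv2.minEnclosingCircle(c)
print("knob",ku,kv,r,ray("w",ku,kv,.148,C))
w=((h[...,1]<70)&(h[...,2]>120)).astype(np.uint8);w[:, :140]=0;w[:,332:]=0;w[:30]=0;w[180:]=0
w=cv2.morphologyEx(w,cv2.MORPH_CLOSE,np.ones((25,25)));c=max(cv2.findContours(w,0,1)[0],key=cv2.contourArea)
b=cv2.boxPoints(cv2.minAreaRect(c));B=np.array([ray("w",*q,.075,C) for q in b]);print(B.round(4).tolist(),B.mean(0))
for i in range(4):
    e=B[(i+1)%4]-B[i];print(np.linalg.norm(e),np.degrees(np.arctan2(e[1],e[0]))%90)
for y in(8.2,7.5):
    a=np.radians(y);R=np.array([[np.cos(a),-np.sin(a)],[np.sin(a),np.cos(a)]]);
    print(y,"knob pred from hole",H[:2]+R@[-.136,-.175],"pred from dial",D[:2]+R@[-.136,-.095])
E
```

```text
hole 197.0 88.0 15.297158241271973 [ 0.61175353 -0.01725292  0.075     ] dial [ 0.62392351 -0.09783199  0.086     ] 0.08149291412309327 yaw 8.588557902171658
knob 370.9364929199219 233.52279663085938 16.675878524780273 [ 0.50178246 -0.21170281  0.148     ]
[[0.6496, 0.0347, 0.075], [0.6758, -0.1447, 0.075], [0.5467, -0.173, 0.075], [0.5172, 0.0288, 0.075]] [ 0.59734587 -0.06355332  0.075     ]
0.18135736285592094 8.310427263519287
0.13221461232343462 12.365390282832095
0.20393331136447748 8.313129636094544
0.1325547951609981 2.5838004022407772
8.2 knob pred from hole [ 0.50210402 -0.20986129] pred from dial [ 0.50286369 -0.21125826]
7.5 knob pred from hole [ 0.49975911 -0.20850733] pred from dial [ 0.50148699 -0.20977081]
```

```bash
cat > lev.py <<'E'
from h import *
a=np.radians(8.3);ex=np.array([np.cos(a),np.sin(a),0]);K=np.array([.5020,-.2110,.148])
PV=K+.150*(np.cos(np.radians(25))*ex-np.sin(np.radians(25))*np.array([0,0,1]))
def tcp(phi):
    t=np.radians(25)-phi; return PV+.150*(-np.cos(t)*ex+np.sin(t)*np.array([0,0,1]))+[0,0,.052]
def st(m=""):
    s=env.get_state();print(m,round(s["time"],2),s["tcp_pos"].round(4),s["force"].round(2),round(s["opening"],4),round(s["gripper_force"],1));return s
E
python3 - <<'E'
from lev import *
env.reach(tcp(0)+[0,0,.08],down(8.3)); env.movel(tcp(0),.12); st("at"); env.grip(.0,30); st("grip")
for i in range(1,9): env.movel(tcp(.70*i/8),.07)
st("bottom")
E
```

```text
at 4.28 [ 0.5025 -0.2111  0.2006] [-0.46  0.17  0.21] 0.0854 0.0
grip 4.83 [ 0.5019 -0.2105  0.2001] [-1.92  1.61  3.1 ] 0.0304 29.4
bottom 7.5 [ 0.4936 -0.2118  0.0982] [-0.29  6.45  7.76] 0.03 31.6
```

```bash
python3 - <<'E'
from lev import *
r=env.movel(tcp(.745),.03,stop_force=14); s=st(f"press {r}")
p,_=camera("scene");cv2.imwrite("pics/bot.png",cv2.resize(p[100:290,130:330],None,fx=3,fy=3))
E
```

```text
press True 7.79 [ 0.495  -0.2116  0.0927] [-3.26  2.32 14.02] 0.0301 32.3
```

View pics/bot.png

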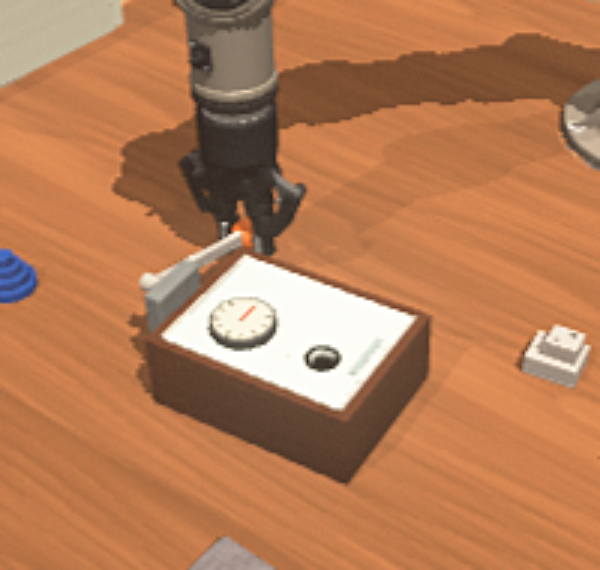

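The arm is below level with the knob still between the pads. I'll press a little more to confirm the stop, then bring the lever back up slowly.

```bash
python3 - <<'E'
from lev import *
env.dwell(.2);s=st("held"); r=env.movel(s["tcp_pos"]-[0,0,.003],.02,stop_force=10); env.dwell(.15); st(f"press {r}")
for i in range(15,-1,-1):
    env.movel(tcp(.70*i/16 if i else -.01),.04)
    if i%3==0 or i<3: st(i)
E
```

```text
held 8.04 [ 0.4951 -0.2116  0.0928] [-2.26  1.69 13.51] 0.0303 32.2
press True 8.4 [ 0.4952 -0.2118  0.0925] [-3.99  2.95 17.01] 0.0304 32.5
15 8.9 [ 0.4923 -0.2124  0.1051] [0.06 5.51 6.31] 0.03 31.9
12 9.85 [ 0.4896 -0.2128  0.1245] [1.81 5.49 4.18] 0.0302 32.0
9 10.8 [ 0.4888 -0.2129  0.1441] [1.15 4.93 4.58] 0.0303 32.1
6 11.75 [ 0.4908 -0.2126  0.1636] [1.22 3.79 2.81] 0.0303 32.2
3 12.7 [ 0.4951 -0.212   0.1824] [2.22 5.2  1.18] 0.0299 32.2
2 13.02 [ 0.4969 -0.2117  0.1884] [-0.57  5.16  2.16] 0.0303 32.2
1 13.33 [ 0.4991 -0.2114  0.1942] [-2.56  4.89  1.77] 0.0301 32.1
0 13.68 [ 0.5    -0.2111  0.1991] [ -1.08  -2.51 -23.61] 0.0298 32.8
```

```bash
python3 - <<'E'
from lev import *
s=st();env.movel(s["tcp_pos"]-[0,0,.0004],.02);st("relieved")
env.grip(.085);st("open");s=env.get_state();env.movel(s["tcp_pos"]+[0,0,.12],.25)
B=np.array([.5285,.2905,.110]); d=best(B+[0,0,.054],122+90)
print(d,kin.inverse_kinematics(B+[0,0,.15],down(d)))
env.reach([.54,.0,.33],down(8.3))
C=cal("scene");p,dd=camera("scene");np.savez("s2.npz",p=p,X=cloud("scene",dd,C))
h=cv2.cvtColor(p,cv2.COLOR_BGR2HSV);o=((h[...,0]>4)&(h[...,0]<14)&(h[...,1]>215)&(h[...,2]>190)).astype(np.uint8);o[:130]=0;o[170:]=0;o[:,:190]=0;o[:,230:]=0
n,l,s_,ce=cv2.connectedComponentsWithStats(o);S=np.load("scene.npz")
h0=cv2.cvtColor(S["p"],cv2.COLOR_BGR2HSV);o0=((h0[...,0]>4)&(h0[...,0]<14)&(h0[...,1]>215)&(h0[...,2]>190)).astype(np.uint8);o0[:130]=0;o0[170:]=0;o0[:,:190]=0;o0[:,230:]=0
print(cv2.connectedComponentsWithStats(o0)[2:],s_,ce)
env.grip(.05); env.reach(B+[0,0,.15],down(d))
st("above")
C=cal("wrist");p,dd=camera("wrist");cv2.imwrite("pics/w2.png",p);np.savez("w2.npz",p=p,X=cloud("wrist",dd,C))
E
```

```text
13.68 [ 0.5    -0.2111  0.1991] [ -1.08  -2.51 -23.61] 0.0298 32.8
relieved 14.02 [ 0.4996 -0.2112  0.1987] [ -2.4   -0.95 -15.21] 0.0305 33.3
open 14.59 [ 0.5003 -0.2112  0.199 ] [ 1.01 -0.29  0.61] 0.0849 0.0
[(np.float64(1.848554653112254), 212), (np.float64(0.7209810766287383), 392)]
32 [-1.26004374  0.55767553  0.92162054  1.82064394 -0.51606696  1.02419496
 -1.14448948]
(array([[     0,      0,    512,    384, 196608]], dtype=int32), array([[255.5, 191.5]])) [[     0      0    512    384 196607]
 [   205    152      1      1      1]] [[255.50025686 191.50020091]
 [205.         152.        ]]
above 17.73 [0.5295 0.288  0.2607] [ 0.66 -0.4   0.34] 0.0494 0.0
```

View pics/w2.png

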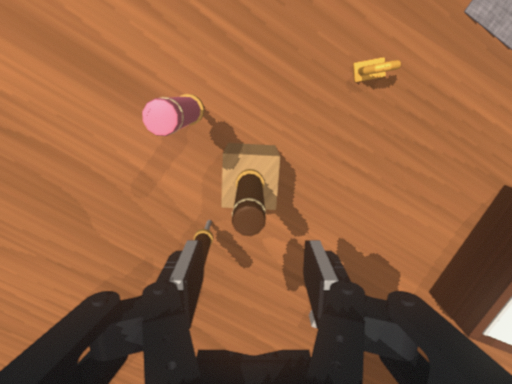

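The burnisher cap is at (249,219), between the fingers. The small burnisher at (203,236) and the pink one at (163,116) are both clear of them. I'll refine the axis and grasp.

```bash
python3 - <<'E'
from lev import *
print("cap",ray("wrist",248.5,219,.150), "collar near top",ray("wrist",250,182,.067)); X=np.load("w2.npz")["X"];print(X[215:224,243:254].reshape(-1,3).mean(0))
s=st()
B=np.array([.5285,.2905]); A=ray("wrist",248.5,219,.150)[:2]
if np.linalg.norm(A-B)<.006:
    g=(A+B)/2
    env.movel([*g,.164],.12,stop_force=12);st("down");env.grip(0,60);st("grip")
    r=env.movel([*g,.164+.085],.12);env.dwell(.1);st("lift")
    C=cal("scene");p,dd=camera("scene");np.savez("s3.npz",p=p,X=cloud("scene",dd,C));cv2.imwrite("pics/lift.png",cv2.resize(p[160:310,300:440],None,fx=4,fy=4))
E
```

```text
cap [0.52966382 0.29162508 0.15      ] collar near top [0.53013805 0.29165551 0.067     ]
[0.5298943  0.29234818 0.15135634]
 17.78 [0.5297 0.2878 0.2608] [-0.01 -0.47 -0.35] 0.0502 0.0
down 18.73 [0.5296 0.2911 0.1647] [-0.19  0.36  0.44] 0.0501 0.0
grip 19.1 [0.5295 0.2914 0.1649] [-0.04  0.22  6.09] 0.0206 58.4
lift 20.06 [0.5285 0.2909 0.248 ] [ 0.21 -0.02 -1.26] 0.0203 58.6
```

View pics/lift.png

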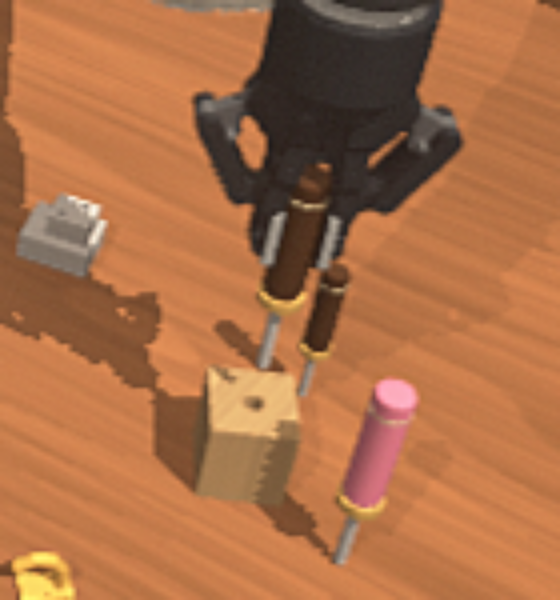

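The burnisher is gripped upright and clear of the block, with its tip at scene (366,252).

```bash
python3 - <<'E'
from lev import *
s=st();print("tip",ray("scene",366.2,251.5,s["tcp_pos"][2]-.159))
H=np.array([.6120,-.0175]); d=best([*H,.26],32)
env.movel([.5295,.2912,.29],.15); 
env.reach([*H,.27],down(d)); env.movel([*H,.247],.1); env.dwell(.2);s=st("above hole")
C=cal("scene");p,dd=camera("scene");np.savez("s4.npz",p=p,X=cloud("scene",dd,C));cv2.imwrite("pics/hole.png",cv2.resize(p[150:270,170:290],None,fx=5,fy=5))
C=C;c,R,t=C
for q in(s["tcp_pos"]-[0,0,.159],s["tcp_pos"]-[0,0,.104],[*H,.075]):
    k=R@q+t;print("proj",k[0]/k[2]*c["fx"]+c["cx"],k[1]/k[2]*c["fy"]+c["cy"])
E
```

```text
20.11 [0.5286 0.2909 0.2481] [-0.5  -0.84 -1.8 ] 0.021 58.6
tip [0.52911064 0.29354541 0.08906118]
[(np.float64(0.538322558197486), 32), (np.float64(3.3389197703084816), 212)]
above hole 22.33 [ 0.6123 -0.0174  0.2475] [-0.43  0.37 -0.75] 0.0208 58.6
proj 236.83431642619 214.7215788016283
proj 236.33616565264958 197.9597234821472
proj 237.00556402501323 218.58882421394662
```

View pics/hole.png

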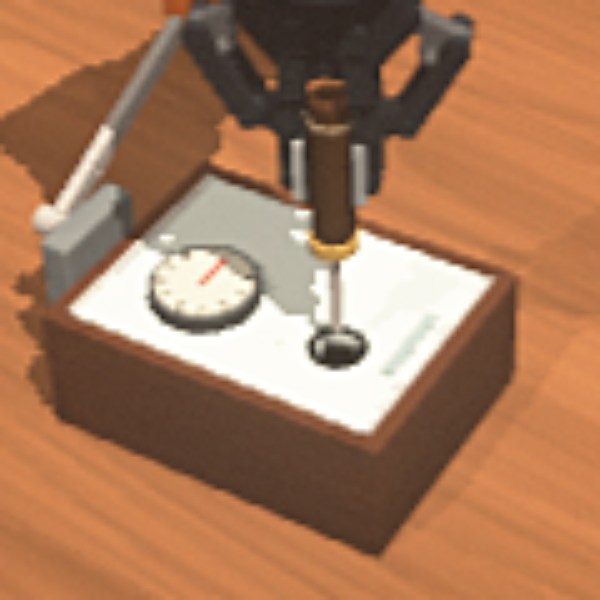

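The shaft is centred over the hole: hole at (237.6,219.4), tip about (237.2,216). The lever is back at rest. Descending now, with force monitoring.

```bash
python3 - <<'E'
from lev import *
H=[.6120,-.0175]
r=env.movel([*H,.218],.06,stop_force=6);st(f"in {r}")
if not r:
    r=env.movel([*H,.200],.02,stop_force=9);env.dwell(.3);st(f"press {r}")
E
```

```text
in False 23.02 [ 0.612  -0.0176  0.2178] [ 0.59 -0.75 -0.45] 0.0204 58.6
press True 23.96 [ 0.6125 -0.0175  0.2062] [-0.64 -0.76  7.17] 0.0209 59.3
```

```bash
python3 - <<'E'
from lev import *
env.dwell(.5);s=st("hold")
if s["force"][2]>5: print(job.job_done())
E
```

```text
hold 24.46 [ 0.6125 -0.0175  0.2062] [-0.47 -0.07  6.4 ] 0.0208 59.3
the job is handed in; nothing more can be done
None
```

I handed the job in at 24.5 s: I pushed the lever to its stop and eased it back up to rest while gripping the knob, and the burnisher is still gripped, pressing the zero button at its full-travel depth with about 6 N.

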